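# Glue-up: lay the bottle in its cradle, draw the brush out of the covered tray

## Task

Get ready for a glue-up: first lay the glue bottle that stands in front of the big slab on its side in the wooden cradle, narrow side down between the cheeks of both saddles (nozzle either way) and about centred, and let go of it. Then take the glue brush by its handle in the open end of the half-covered tray, tilt it and draw it out through the opening, and finish while holding the brush motionless in the gripper, all of it at least 15 cm above the bench and clear of the tray. Do not drop the bottle, and leave the other things on the bench where they are.

Things in the scene. Friction and masses are not known exactly. Their poses are not given: they have to be found in the camera images.
- bottle: Cream glue bottle with an orange screw nozzle, loose, about 0.29 kg, standing upright at the start. Origin at the centre of its foot, z up along the bottle to the nozzle. Its section is oval: 47 mm along its x (the width to grasp), 65 mm along its y. Body 152 mm long (it narrows from about 110 mm up), then a 31 mm thick nozzle up to 204 mm.
- bottle_mid (a point): Middle of the bottle's body, on its axis, 76 mm above the foot.
- cradle: Fixed wooden bottle cradle. Origin at the centre of its underside on the bench, z up, y along the bottle that shall lie in it (nozzle at either end), x across. Base board 110 mm (x) x 130 mm (y) x 10 mm, on it two saddles 14 mm thick at y = -26 and +26 mm; between them 38 mm are free for fingers.
- saddle (a point): Centre of the floor of the saddle at +y, 20 mm above the bench. Each saddle has two cheeks that flare from 53 mm apart at this floor to 65 mm at their top, 45 mm above the bench: only the bottle's narrow (47 mm) way fits between; its middle then lies about 52 mm above the bench.
- tray: Fixed wooden tray, its left part under a fixed cover. Origin at the centre of its underside on the bench, z up, y along its length, x across. Outside 176 mm (x) x 281 mm (y), inside 160 x 265 mm, walls 8 mm, floor 6 mm above the bench. Side and +y walls reach the cover; the opening in the top at the -y end (right, seen from the robot) is 110 mm (y) x 160 mm (x).
- lip (a point): Middle of the inner top edge of the low end wall (lip) at the tray's -y end: y = -132.5 mm in the tray, 46 mm above the bench.
- cover_edge (a point): Middle of the lower edge of the cover, where the opening ends: y = -22.5 mm in the tray, 60 mm above the bench. The cover is 8 mm thick (top at 68 mm) and reaches from here to the tray's +y end.
- brush: Flat glue brush, 231 mm long, about 0.09 kg, lying on the tray's floor, handle in the opening towards the lip, bristles under the cover; longer than the opening every way. Origin mid-length on its underside; y along it to the handle end (+115 mm), z up. Handle 24 mm wide or less and 18 mm thick from y = 41 to 115 mm; the rest up to 58 mm wide, 21 mm thick.
- handle_end (a point): End of the brush's handle, mid thickness.
- bristle_end (a point): End of the brush's bristles, mid thickness.
- offcut_3: Dark square offcut, 48x48x26 mm, a bystander: leave it. Origin at the centre of its underside.
- offcut_1: Timber offcut, 34x110x22 mm, a bystander: leave it. Origin at the centre of its underside.
- screwdriver_2: Yellow-handled screwdriver, 225 mm, a bystander: leave it. Origin at the centre of its underside.
- mug_1: White mug, 96 mm high, a bystander: leave it. Origin at the centre of its underside.
- tape_measure: Yellow tape measure, 75x65x31 mm, a bystander: leave it. Origin at the centre of its underside.
- bench_dog_2: Turned wooden bench dog standing on its head, 64 mm high, a bystander: leave it. Origin at the centre of its underside.
- wedge_1: Hardwood wedge, 120x30x22 mm, a bystander: leave it. Origin at the centre of its underside.
- mallet: Wooden mallet, 309 mm long, a bystander: leave it. Origin at the centre of its underside.
There are look-alikes about, which are no part of the job. Of the things like the bottle, leave any that is turquoise; of the rest the larger one is meant.

How it is judged:
On the way:
1. the bottle lies on its side in the cradle, between the cheeks of both saddles, and is let go, while the brush is still in the tray (angle between bottle's own z axis and vertical between 1.42 and 1.72 rad and angle between the z axis of bottle and the y axis of cradle, either way round below 0.15 rad and x of bottle_mid in the frame of cradle between -0.012 and 0.012 m and y of bottle_mid in the frame of cradle between -0.028 and 0.028 m and z of bottle_mid in the frame of cradle between 0.04 and 0.062 m and linear speed of bottle below 0.03 m/s and contact force between bottle and the fingers below 0.2 N and distance of brush from where it was at the start of the episode below 0.03 m), for 0.3 s.
At the end, for the whole second after the job is handed in: Brush held still, both ends over 120 mm above the bench, off the tray. Bottle let go, at rest in the cradle: within 0.15 rad of level and of the cradle's length, body middle within 12 mm across and 28 mm along of its centre and 40-62 mm above the bench (height (world z) of each of handle_end, bristle_end above 0.12 m and contact force between brush and the fingers above 1 N and contact force between brush and tray below 0.1 N and linear speed of brush below 0.05 m/s and angle between bottle's own z axis and vertical between 1.42 and 1.72 rad and angle between the z axis of bottle and the y axis of cradle, either way round below 0.15 rad and x of bottle_mid in the frame of cradle between -0.012 and 0.012 m and y of bottle_mid in the frame of cradle between -0.028 and 0.028 m and z of bottle_mid in the frame of cradle between 0.04 and 0.062 m and linear speed of bottle below 0.03 m/s and contact force between bottle and the fingers below 0.2 N); the arm keeps its last pose, push and grip.
It fails at once if the bottle is dropped or falls (faster than 1 m/s) (linear speed of bottle above 1 m/s).
It fails at once if another thing on the bench is displaced by more than 50 mm (distance of any of offcut_3, offcut_1, screwdriver_2, mug_1, tape_measure, bench_dog_2, wedge_1, mallet from where it was at the start of the episode above 0.05 m).
It also fails if it takes over 58 s, if anything falls off the work surface, if the arm or the gripper's body presses on something with over 40 N, if the wrist force passes 120 N, or if a joint passes its speed limit or range.

## Robot

A 6-joint arm with a two-finger parallel gripper is mounted at the origin on a cart in front of the work surface, level with it; the furniture and walls round the work are solid. World frame = base frame: x ahead of the robot, y to its left, z up, the work surface at z = 0. Lengths are in m, angles in rad, forces in N, time in s.
With the tool pointing down it reaches from about 0.35 to 0.775 m from the base axis. Payload 5.5 kg.
Tool frame: the origin (TCP) lies on the centre line of the jaws, within the pads' length; the fingertips stand 11 mm ahead of it and the grasp point (between the pads) lies 8 mm behind it; z points along the fingers, y is the line along which they close (so a half turn about z gives the same grasp; the last joint's range is limited). The gripper opens to 85 mm and grips with 20 to 120 N. Pads are 22 mm wide; open, the fingers measure 114 mm over their backs; the gripper's body (76 mm by 85 mm) begins 54 mm behind the grasp point. The pads swing forward as they close: fully open they stand 13 mm farther back than shut.
Start: joints at [-1.41, 0.313, 0.046, 1.304, 0, 1.431], TCP at [0.17, -0.549, 0.242] pointing down, gripper open.
Joint ranges: [-2.76, 2.76], [-0.86, 1.69], [-1.03, 1.26], [-2.2, 2.34], [-1.47, 1.5], [-3.14, 3.14]. Speed limits (rad/s): [2.57, 2.57, 3.14, 3.14, 3.14, 3.14].

## Interface

Orientations are given as a unit quaternion [w, x, y, z].
In Python, from workcell import get_state, eyes, env gives the robot as it stands.
- The arm moves only by the shell command python3 -m inch 'ROWS' [OPENING] [FORCE]. ROWS is JSON, one flat list of numbers, 4 for each row, row after row: the shift along the tool's x, y, z in cm, then the turn about the tool's z in rad. A call has exactly 5 rows; each row shifts and turns the commanded pose from where the row before left it, along the tool's axes as they then stand; what a row does not reach is not made up. A row lasts 1/12 s, in which the tool goes at most 41.7 mm and 7.16 degrees, less where a joint would pass 70% of its speed; a pose out of reach is approached as far as the arm can. A call is refused whole if a number of a shift passes 4.17 or a number of a turn 0.125, either way. A call with a gripper value outside its range is refused whole. OPENING is the opening, from -1 (shut) to 1 (fully open), set as the call begins (- or left out, the last holds). The fingers move at their own pace and stop on an object; FORCE is the grip in N (left out, the last holds). Time passes only in rows, so rows that do not move let the fingers close, or fill a call up. It gives the time, the measured TCP pose, the force, the opening and the grip force at its end, in the units of the state.
- get_state(): the state, without advancing time (a new reading comes with each control period).
- eyes.read_camera(name): name is "scene" or "top" or "wrist"; returns the picture (420x560x3 uint8, red, green, blue); there is no depth.
- eyes.camera_info(name): a dict with "fovy" (degrees; the focal length in pixels is half the picture's height over the tangent of half this angle, whatever the lens; pixels are square), "cx", "cy" (the principal point, pixels), "xyz" and "orientation" of the camera in the world. Camera axes: x right, y down, z forward; pixel columns grow to the right and rows downward; lengths in m; the calibration is good to about 2 mm. A picture is of the moment at which its call begins: read the wrist's pose just before it. camera_info takes no time and is no camera call; for the wrist camera it gives the pose at the moment of the call.
- env.hand_in(): hands the job in; it is judged then, once.
The state is a dict: "clock": time; "joint_pos": joint angles; "qvel": joint speeds; "tau": joint torques, N m; "tcp_pos": TCP position; "orientation": TCP orientation; "wrist_force": force on the tool from outside, world axes, zero at the start; "ft_torque": the same for the moment, N m; "finger_gap": finger opening in m; "grip_force": force on a finger pad.
Only numpy, scipy, OpenCV 4.12 (cv2) and the standard library are available. Lean on these libraries where they do the work, as an engineer would, in place of code of your own. Each camera call takes 0.05 s, during which the arm holds its last target. There are 200 camera calls.

## Working session

There is one attempt and no reset: what is moved stays moved. The work goes in short steps, Python scripts to look and compute and a shell command to move; the robot and the scene stay as the last step left them, time stands still between calls to the robot, and variables do not carry over. Pictures are saved under pics/ and viewed, at most 11 in all, crops included, and the job is handed in when it is done.

```bash
mkdir -p pics; ls; cat > h.py <<'E'
from workcell import get_state, eyes, env
import numpy as np, cv2
from scipy.spatial.transform import Rotation as R
def cam(n):
    i=eyes.camera_info(n); q=i['orientation']; f=210/np.tan(np.radians(i['fovy'])/2)
    return i,np.array(i['xyz']),R.from_quat([q[1],q[2],q[3],q[0]]).as_matrix(),f
def pix2(n,u,v,z):
    i,p,M,f=cam(n); d=M@np.array([(u-i['cx'])/f,(v-i['cy'])/f,1]); return p+d*(z-p[2])/d[2]
def proj(n,P):
    i,p,M,f=cam(n); c=M.T@(np.array(P)-p); return i['cx']+f*c[0]/c[2], i['cy']+f*c[1]/c[2]
E
python3 - <<'E'
from h import *
for n in('scene','top'):
    cv2.imwrite(f'pics/{n}.png',cv2.resize(eyes.read_camera(n)[:,:,::-1],(800,600),interpolation=cv2.INTER_CUBIC)); print(eyes.camera_info(n))
print(get_state())
E
```

```text
pics
{'fovy': 46.73569680429539, 'cx': 281.9976302413084, 'cy': 210.17232089125133, 'xyz': array([-0.31981765, -0.68890505,  1.1578814 ]), 'orientation': array([-0.35848706,  0.82867871, -0.39268769,  0.17485708])}
{'fovy': 53.22197704583243, 'cx': 282.04744896880214, 'cy': 202.03764514588053, 'xyz': array([0.3619523 , 0.03541726, 1.36879818]), 'orientation': array([-0.05391098,  0.71236178, -0.69803255,  0.04883509])}
{'clock': 0.1, 'joint_pos': array([-1.40958600e+00,  3.13913863e-01,  4.51181248e-02,  1.30359894e+00,
       -1.33748024e-05,  1.43121614e+00]), 'qvel': array([ 3.30520652e-04, -6.92013435e-04,  1.89888792e-03,  2.88763270e-04,
        1.30368389e-04,  5.41735759e-05]), 'tau': array([ 3.22189291e-03, -4.81725633e+01,  2.99242938e+01,  1.27595931e-02,
       -1.02116560e-04,  9.12717923e-06]), 'tcp_pos': array([ 0.17028735, -0.54876085,  0.24151497]), 'orientation': array([-7.99054812e-04,  9.88711618e-01,  1.49828897e-01, -1.53299647e-05]), 'wrist_force': array([ 0.05522132, -0.34703996, -0.06548149]), 'ft_torque': array([ 0.00667644, -0.00696777,  0.02795704]), 'grip_force': 0.0, 'finger_gap': 0.08560933516122704}
```

View pics/scene.png

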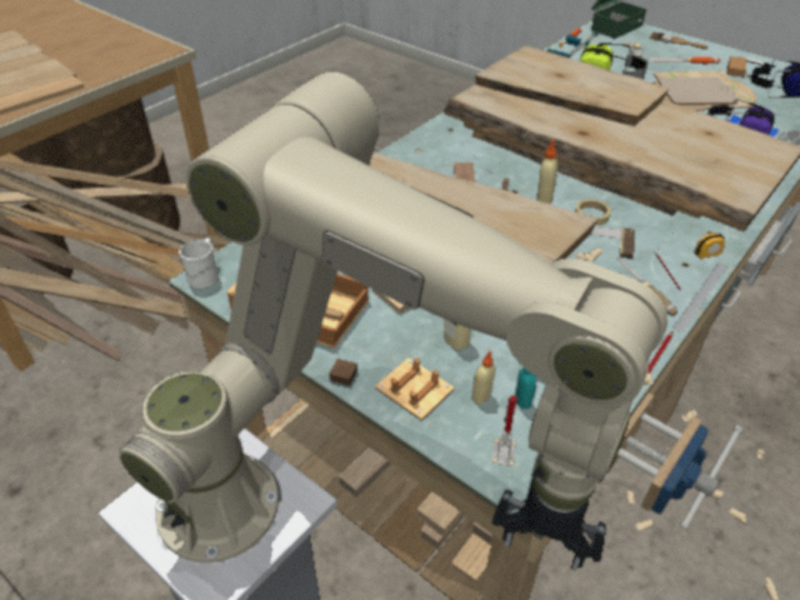

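View pics/top.png

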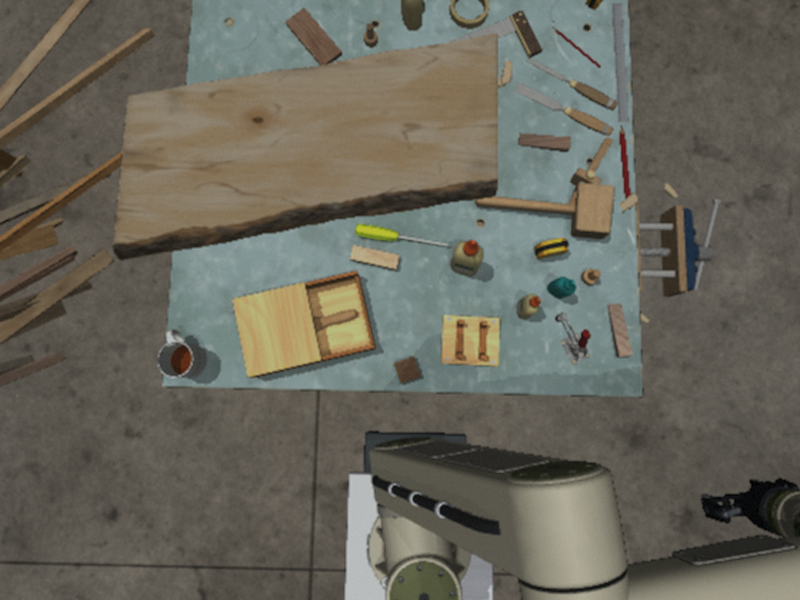

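The top view shows the large cream bottle at (467,257), the cradle at (471,341) with its saddles left and right (so it runs along world y), and the tray around (303,325) with the brush handle at (335,318). The small bottle at (530,306) and the turquoise one at (562,287) stay where they are. I'll enlarge this part.

```bash
python3 - <<'E'
from h import *
im=eyes.read_camera('top')[:,:,::-1]
c=im[160:275,155:385]  # 230x115
cv2.imwrite('pics/c1.png',cv2.resize(c,(800,400),interpolation=cv2.INTER_CUBIC))
E
```

```text
(no output)
```

View pics/c1.png

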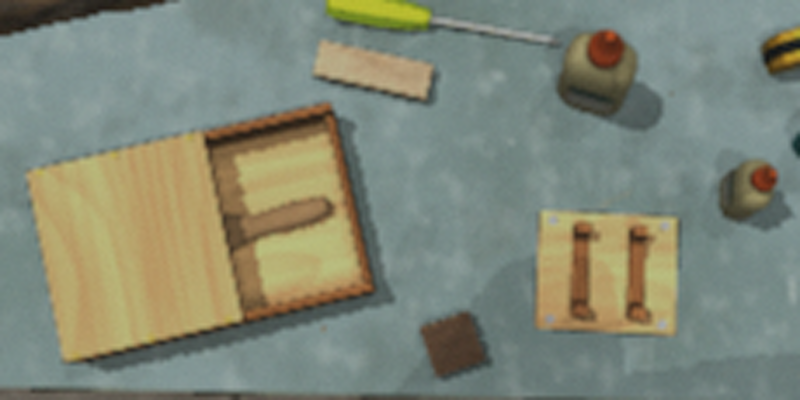

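The crop gives cradle base corners (542,211), (679,215), (675,335) and (537,329), bottle nozzle tip (607,42), brush handle end (333,207), and tray cover and lip corners. Next I'll convert these to world positions.

```bash
python3 - <<'E'
from h import *
np.set_printoptions(precision=4,suppress=True)
def P(X,Y,z): return pix2('top',155+X/3.478-.36,160+Y/3.478-.36,z)
c=np.array([P(x,y,.01) for x,y in[(542,211),(679,215),(675,335),(537,329)]])
print('cradle',c.mean(0),'len',c[0]-c[1],c[3]-c[2],c[0]-c[3])
a=P(582,272,.045);b=P(637,274,.045);print('saddles',a,b)
print('nozzle tip',P(607,38,.204),'shoulder',P(603,62,.152))
print('lab dir',P(570,88,.05)-P(612,103,.05))
print('handle end',P(333,207,.02),'axis',P(240,232,.02)-P(333,207,.02))
for x,y,z in[(28,172,.068),(65,361,.068),(243,321,.068),(205,133,.068),(331,105,.046),(373,291,.046)]: print('tray',P(x,y,z))
print('offcut3',P(455,345,.026),'small',P(763,178,.15),P(738,205,.0),'screwdriver tip',P(557,42,.01))
i,p,M,f=cam('wrist');s=get_state();q=s['orientation'];T=R.from_quat([q[1],q[2],q[3],q[0]]).as_matrix()
print('cam in tool',T.T@(p-s['tcp_pos']),'\n',T.T@M,f,'\nT',T)
E
```

```text
cradle [ 0.4468 -0.1086  0.01  ] len [0.0012 0.128  0.    ] [0.0029 0.1275 0.    ] [ 0.1097 -0.0034  0.    ]
saddles [ 0.4442 -0.0812  0.045 ] [ 0.4434 -0.131   0.045 ]
nozzle tip [ 0.6254 -0.0862  0.204 ] shoulder [ 0.6162 -0.0884  0.152 ]
lab dir [0.0132 0.0386 0.    ]
handle end [0.5014 0.1484 0.02  ] axis [-0.025   0.0856  0.    ]
tray [0.5226 0.4203 0.068 ]
tray [0.3549 0.3771 0.068 ]
tray [0.3933 0.221  0.068 ]
tray [0.5613 0.2623 0.068 ]
tray [0.5931 0.1511 0.046 ]
tray [0.4232 0.1076 0.046 ]
offcut3 [0.3765 0.0325 0.026 ] small [ 0.5198 -0.2236  0.15  ] [ 0.5131 -0.2316  0.    ] screwdriver tip [ 0.6644 -0.059   0.01  ]
cam in tool [ 0.0744  0.0004 -0.1314] 
 [[-0.0003 -0.9562 -0.2927]
 [ 1.      0.0003 -0.0018]
 [ 0.0018 -0.2927  0.9562]] 343.2113630792227 
T [[ 0.9551  0.2963 -0.0003]
 [ 0.2963 -0.9551  0.0013]
 [ 0.0001 -0.0014 -1.    ]]
```

```bash
python3 -m inch '[3.5,-1.9,-0.6,0,3.5,-1.9,-0.6,0,3.5,-1.9,-0.6,0,3.5,-1.9,-0.6,0,3.5,-1.9,-0.6,0]' 1 40
python3 -m inch '[3.5,-1.9,-0.6,0,3.5,-1.9,-0.6,0,3.5,-1.9,-0.6,0,3.5,-1.9,-0.6,0,3.5,-1.9,-0.6,0]'
python3 -m inch '[3.5,-1.9,-0.6,0,3.5,-1.9,-0.6,0,3.5,-1.9,-0.6,0,3.5,-1.9,-0.6,0,3.5,-1.9,-0.6,0]'
python3 -m inch '[0,0,0,-0.12,0,0,0,-0.12,0,0,0,-0.12,0,0,0,-0.12,0,0,0,-0.12]'
python3 -m inch '[0,0,0,-0.12,0,0,0,-0.12,0,0,0,-0.10,0,0,0,0,0,0,0,0]'
python3 - <<'E'
from h import *
cv2.imwrite('pics/w1.png',cv2.resize(eyes.read_camera('wrist')[:,:,::-1],(800,600),interpolation=cv2.INTER_CUBIC))
E
```

```text
clock: 0.57
tcp_pos: [0.3101, -0.4051, 0.2723]
orientation: [-0.0, 0.989, 0.149, -0.0]
wrist_force: [1.2, 0.3, -0.9]
finger_gap: 0.0859
grip_force: 0.0
clock: 0.98
tcp_pos: [0.4492, -0.2623, 0.3025]
orientation: [0.0, 0.989, 0.15, -0.0]
wrist_force: [-0.3, -0.7, -0.1]
finger_gap: 0.0855
grip_force: 0.0
clock: 1.4
tcp_pos: [0.5883, -0.1197, 0.3324]
orientation: [0.0, 0.989, 0.15, -0.0]
wrist_force: [0.6, -1.0, 0.3]
finger_gap: 0.0856
grip_force: 0.0
clock: 1.82
tcp_pos: [0.5874, -0.1211, 0.3317]
orientation: [-0.0, 0.899, 0.438, -0.0]
wrist_force: [-0.6, 0.2, 0.0]
finger_gap: 0.0855
grip_force: 0.0
clock: 2.23
tcp_pos: [0.5872, -0.1214, 0.3319]
orientation: [-0.0, 0.814, 0.58, -0.0]
wrist_force: [-0.0, 0.0, -0.3]
finger_gap: 0.0852
grip_force: 0.0
```

View pics/w1.png

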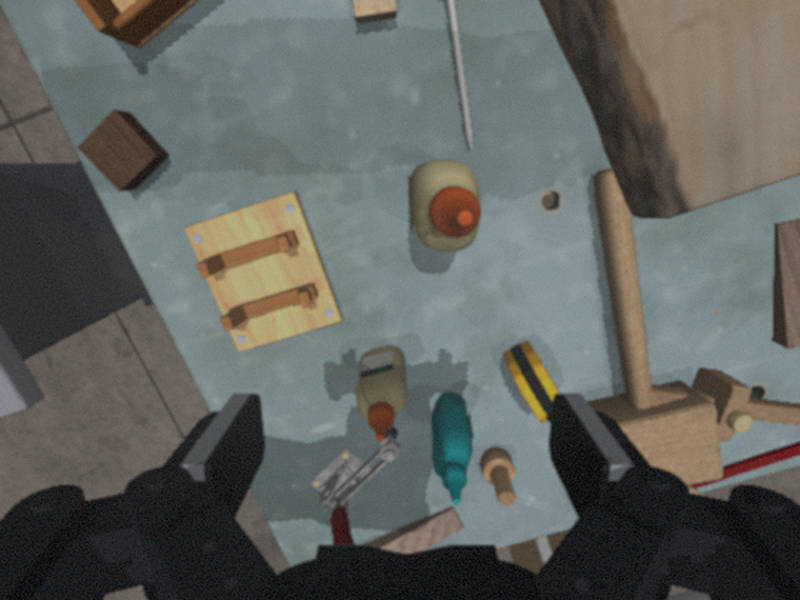

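The wrist view shows the bottle at (445,205) with its nozzle tip at (465,218). Its oval is already aligned with the jaws. The cradle centre is near (263,272).

```bash
cat >> h.py <<'E'
def tool():
    s=get_state();q=s['orientation'];return np.array(s['tcp_pos']),R.from_quat([q[1],q[2],q[3],q[0]]).as_matrix()
E
python3 - <<'E'
from h import *
np.set_printoptions(precision=4,suppress=True)
w=lambda x,y,z:pix2('wrist',x*.7,y*.7,z)
p,T=tool();print(p,T)
n=w(465,218,.204);print('tip',n,'nozzle base',w(455,211,.16),'tool delta',T.T@(n-p))
for m in(n[:2],[.617,-.088]): print('foot px',np.array(proj('wrist',[*m,0]))/.7,'mid',np.array(proj('wrist',[*m,.1]))/.7)
c=[w(x,y,.01) for x,y in[(186,227),(296,192),(341,321),(239,351)]];print('cradle',np.mean(c,0),c[0]-c[3],c[1]-c[2])
print('saddle mids',w(248,253,.02),w(270,305,.02), 'small',w(384,370,.1))
E
```

```text
[ 0.5873 -0.1215  0.332 ] [[ 0.3268  0.9451 -0.0004]
 [ 0.9451 -0.3268  0.0001]
 [-0.0001 -0.0004 -1.    ]]
tip [ 0.6307 -0.0894  0.204 ] nozzle base [ 0.6294 -0.0898  0.16  ] tool delta [0.0445 0.0306 0.128 ]
foot px [439.9404 192.3634] mid [448.7942 201.4211]
foot px [425.3946 195.827 ] mid [430.33   205.7886]
cradle [ 0.4507 -0.1077  0.01  ] [0.0055 0.1279 0.    ] [0.0062 0.1276 0.    ]
saddle mids [ 0.4473 -0.0819  0.02  ] [ 0.4463 -0.134   0.02  ] small [ 0.5409 -0.1994  0.1   ]
```

```bash
python3 -m inch '[2.2,1.45,0,0,2.2,1.45,0,0,0,0,2.5,0,0,0,2.5,0,0,0,0,0]'
python3 -m inch '[0,0,3,0,0,0,3,0,0,0,3,0,0,0,2.5,0,0,0,1,0]'
python3 -m inch '[0,0,0,0,0,0,0,0,0,0,0,0,0,0,0,0,0,0,0,0]' -1 60
python3 -m inch '[0,0,0,0,0,0,0,0,0,0,0,0,0,0,0,0,0,0,0,0]'
python3 - <<'E'
from h import *
cv2.imwrite('pics/w2.png',cv2.resize(eyes.read_camera('wrist')[:,:,::-1],(640,480),interpolation=cv2.INTER_CUBIC))
E
```

```text
clock: 2.7
tcp_pos: [0.627, -0.0882, 0.2765]
orientation: [-0.004, 0.814, 0.581, -0.003]
wrist_force: [-0.5, -0.1, -0.8]
finger_gap: 0.0854
grip_force: 0.0
clock: 3.12
tcp_pos: [0.6272, -0.0891, 0.1544]
orientation: [-0.002, 0.814, 0.581, -0.002]
wrist_force: [-0.4, 0.4, 0.0]
finger_gap: 0.0855
grip_force: 0.0
clock: 3.53
tcp_pos: [0.6303, -0.0897, 0.1598]
orientation: [0.002, 0.814, 0.581, 0.001]
wrist_force: [-0.8, 0.8, 1.8]
finger_gap: 0.0278
grip_force: 59.2
clock: 3.95
tcp_pos: [0.6301, -0.0895, 0.1598]
orientation: [0.002, 0.814, 0.581, 0.001]
wrist_force: [-0.8, -0.2, 4.4]
finger_gap: 0.0279
grip_force: 58.7
```

View pics/w2.png

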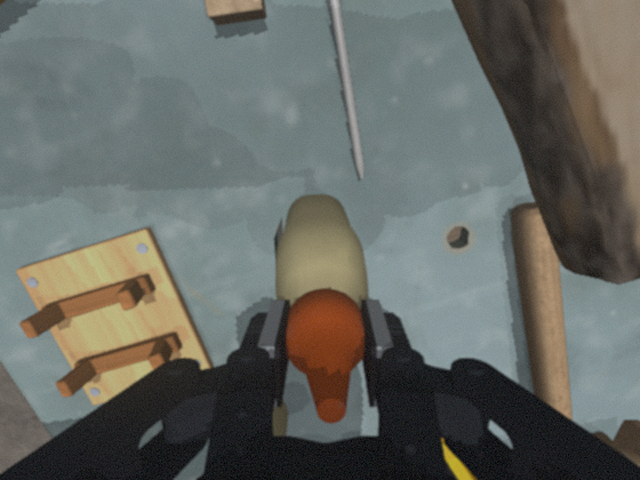

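```bash
python3 -m inch '[0,0,-1,0,0,0,-2,0,0,0,-2,0,0,0,-2,-0.1,0,0,0,-0.1]' -1 80
python3 -m inch '[0,0,0,-0.11,0,0,0,0,0,-1,0,0,0,-2,0,0,0,-3,0,0]'
python3 -m inch '[0,-3,0,0,0,-3,0,0,0,-3,0,0,0,-2,0,0,0,-1,0,0]'
python3 -m inch '[-1,0,0,0,-2.2,0,0,0,-3,0,0,0,-3,0,0,0,-2,0,0,0]'
python3 -m inch '[-1,0,0,0,0,0,0,0,0,0,0,0,0,0,0,0,0,0,0,0]'
python3 - <<'E'
from h import *
print(tool())
cv2.imwrite('pics/s2.png',cv2.resize(eyes.read_camera('scene')[160:340,240:440,::-1],(800,600),interpolation=cv2.INTER_CUBIC))
E
```

```text
clock: 4.42
tcp_pos: [0.6309, -0.0897, 0.2329]
orientation: [0.003, 0.75, 0.661, 0.002]
wrist_force: [-0.1, -0.6, -1.7]
finger_gap: 0.0277
grip_force: 79.4
clock: 4.83
tcp_pos: [0.5699, -0.0882, 0.2267]
orientation: [0.0, 0.715, 0.699, 0.0]
wrist_force: [-0.3, 0.2, -2.3]
finger_gap: 0.0273
grip_force: 79.7
clock: 5.25
tcp_pos: [0.4461, -0.085, 0.2275]
orientation: [-0.001, 0.715, 0.699, -0.0]
wrist_force: [-1.0, 0.5, -2.1]
finger_gap: 0.0274
grip_force: 79.8
clock: 5.67
tcp_pos: [0.4481, -0.201, 0.2276]
orientation: [0.001, 0.715, 0.699, -0.0]
wrist_force: [-0.3, -0.6, -2.7]
finger_gap: 0.0271
grip_force: 79.7
clock: 6.08
tcp_pos: [0.4467, -0.2064, 0.2272]
orientation: [-0.0, 0.714, 0.7, 0.0]
wrist_force: [0.3, 0.9, -2.8]
finger_gap: 0.0272
grip_force: 79.7
(array([ 0.44668907, -0.20644542,  0.22723845]), array([[ 1.88195192e-02,  9.99822854e-01, -2.94631984e-04],
       [ 9.99822760e-01, -1.88193616e-02,  5.28713690e-04],
       [ 5.23075245e-04, -3.04529901e-04, -9.99999817e-01]]))
```

View pics/s2.png

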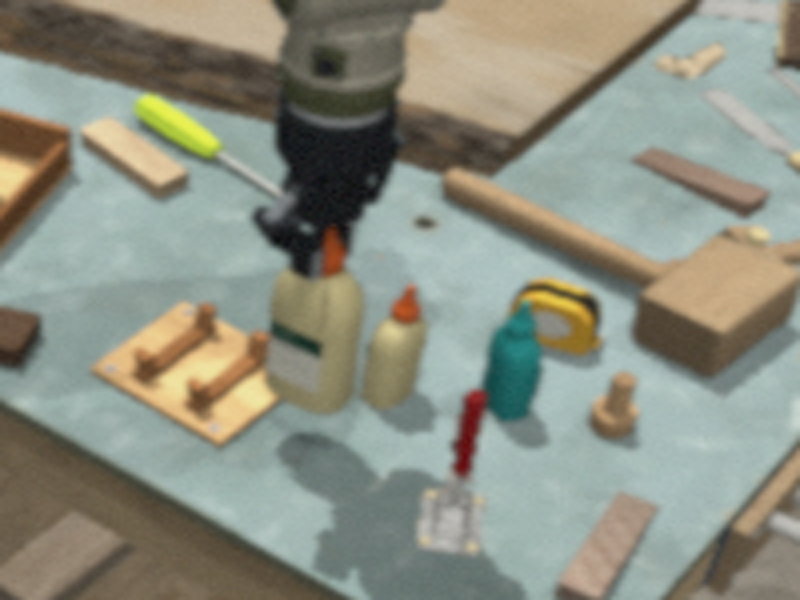

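```bash
python3 -m inch '[-0.6,0,1,0,0,0,2,0,0,0,2,0,0,0,1,0,0,0,0.5,0]' -1 60
python3 -m inch '[0,0,0.3,0,0,0,0.3,0,0,0,0,0,0,0,0,0,0,0,0,0]'
```

```text
clock: 6.55
tcp_pos: [0.4454, -0.2127, 0.1602]
orientation: [-0.002, 0.714, 0.7, -0.0]
wrist_force: [-0.1, 0.3, -2.7]
finger_gap: 0.0274
grip_force: 79.7
clock: 6.97
tcp_pos: [0.4472, -0.2142, 0.1599]
orientation: [0.002, 0.714, 0.7, -0.0]
wrist_force: [-4.1, 3.5, 18.4]
finger_gap: 0.0272
grip_force: 83.4
```

```bash
python3 -m inch '[0.7,0,-0.1,0,0.7,0,-0.1,0,0.7,0,-0.1,0,0.8,0,-0.1,0,0,0,0,0]' -1 25
python3 -m inch '[0.75,0,0,0,0.75,0,0,0,0.75,0,0.1,0,0.75,0,0.1,0,0,0,0,0]'
python3 - <<'E'
from h import *
cv2.imwrite('pics/s3.png',cv2.resize(eyes.read_camera('scene')[200:320,270:430,::-1],(640,480),interpolation=cv2.INTER_CUBIC))
E
```

```text
clock: 7.38
tcp_pos: [0.4478, -0.1844, 0.1614]
orientation: [0.001, 0.714, 0.7, -0.0]
wrist_force: [-0.3, -3.6, 3.2]
finger_gap: 0.0273
grip_force: 80.2
clock: 7.8
tcp_pos: [0.4482, -0.1543, 0.1594]
orientation: [0.001, 0.714, 0.7, -0.0]
wrist_force: [-1.6, -1.3, 8.8]
finger_gap: 0.027
grip_force: 80.6
```

View pics/s3.png

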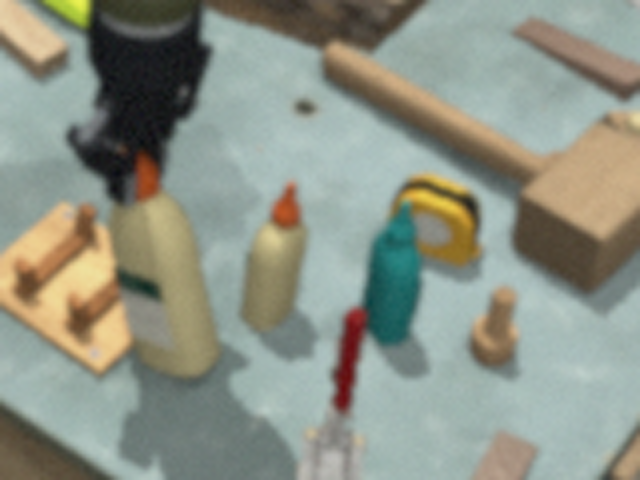

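```bash
python3 -m inch '[0.97,0,0.2,0,0.97,0,0.23,0,0.97,0,0.27,0,0,0,0,0,0,0,0,0]'
python3 -m inch '[0.9,0,0.33,0,0.9,0,0.37,0,0.9,0,0.4,0,0,0,0,0,0,0,0,0]'
python3 -m inch '[0.83,0,0.4,0,0.83,0,0.43,0,0.83,0,0.47,0,0,0,0,0,0,0,0,0]'
```

```text
clock: 8.27
tcp_pos: [0.4483, -0.1253, 0.1514]
orientation: [0.0, 0.714, 0.7, -0.0]
wrist_force: [-1.1, -1.3, 3.5]
finger_gap: 0.0272
grip_force: 79.5
clock: 8.68
tcp_pos: [0.4482, -0.0978, 0.1395]
orientation: [-0.001, 0.714, 0.7, -0.0]
wrist_force: [-1.6, -3.5, -2.0]
finger_gap: 0.0275
grip_force: 77.3
clock: 9.1
tcp_pos: [0.4493, -0.0729, 0.1271]
orientation: [-0.0, 0.714, 0.7, 0.0]
wrist_force: [-0.7, -1.1, 0.0]
finger_gap: 0.0276
grip_force: 75.7
```

```bash
python3 -m inch '[0.7,0,0.6,0,0.7,0,0.67,0,0.7,0,0.73,0,0,0,0,0,0,0,0,0]'
python3 -m inch '[0.6,0,0.7,0,0.6,0,0.77,0,0.6,0,0.83,0,0,0,0,0,0,0,0,0]'
python3 - <<'E'
from h import *
a=cv2.resize(eyes.read_camera('scene')[200:320,250:390,::-1],(560,480),interpolation=cv2.INTER_CUBIC)
cv2.imwrite('pics/s4.png',a)
E
```

```text
clock: 9.52
tcp_pos: [0.4495, -0.0519, 0.1067]
orientation: [-0.0, 0.714, 0.7, 0.0]
wrist_force: [-1.0, -0.8, 0.8]
finger_gap: 0.0273
grip_force: 74.9
clock: 9.93
tcp_pos: [0.4498, -0.034, 0.0837]
orientation: [-0.001, 0.714, 0.7, -0.0]
wrist_force: [-0.8, -1.0, -0.2]
finger_gap: 0.0272
grip_force: 72.9
```

View pics/s4.png

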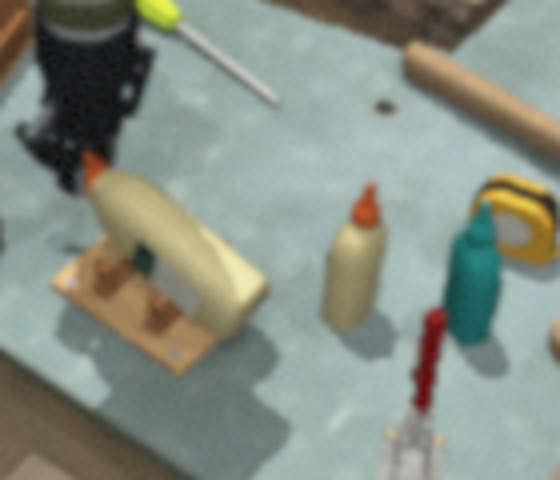

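The bottle is tipping cleanly into the cradle; its foot is at (235,300) and both saddles sit under the body. I'll keep lowering.

```bash
python3 -m inch '[0.43,0,0.67,0,0.43,0,0.67,0,0.43,0,0.66,0,0,0,0,0,0,0,0,0]'
python3 -m inch '[0.27,0,0.55,0,0.27,0,0.55,0,0.26,0,0.5,0,0,0,0.3,0,0,0,0,0]'
python3 - <<'E'
from h import *
for z in(-.076,0,.076,.128): print(np.round(proj('top',[.447,-.1+z,.052]),1))
cv2.imwrite('pics/t2.png',cv2.resize(eyes.read_camera('top')[200:275,280:380,::-1],(640,480),interpolation=cv2.INTER_CUBIC))
E
```

```text
clock: 10.4
tcp_pos: [0.4498, -0.021, 0.0636]
orientation: [-0.001, 0.714, 0.7, -0.0]
wrist_force: [-0.8, -0.3, 2.5]
finger_gap: 0.0273
grip_force: 69.1
clock: 10.82
tcp_pos: [0.4507, -0.0123, 0.045]
orientation: [-0.001, 0.714, 0.7, 0.001]
wrist_force: [-1.3, 3.2, 7.6]
finger_gap: 0.0273
grip_force: 66.4
[352.5 237.4]
[328.2 237. ]
[303.9 236.5]
[287.4 236.1]
```

```bash
python3 -m inch '[0,0,0,0,0,0,0,0,0,0,0,0,0,0,0,0,0,0,0,0]' 0.2 40
python3 -m inch '[0,0,-1,0,0,0,-2,0,0,0,-3,0,0,0,-3,0,0,0,-3,0]'
python3 - <<'E'
from h import *
cv2.imwrite('pics/t3.png',np.vstack([cv2.resize(eyes.read_camera('top')[200:270,270:380,::-1],(660,420),interpolation=cv2.INTER_CUBIC)]))
E
```

```text
clock: 11.28
tcp_pos: [0.4504, -0.0137, 0.045]
orientation: [-0.0, 0.714, 0.7, -0.0]
wrist_force: [-0.3, -0.1, -0.8]
finger_gap: 0.0516
grip_force: 0.0
clock: 11.7
tcp_pos: [0.45, -0.0137, 0.1663]
orientation: [-0.0, 0.714, 0.7, -0.0]
wrist_force: [0.9, -0.5, -0.2]
finger_gap: 0.0513
grip_force: 0.0
```

View pics/t3.png

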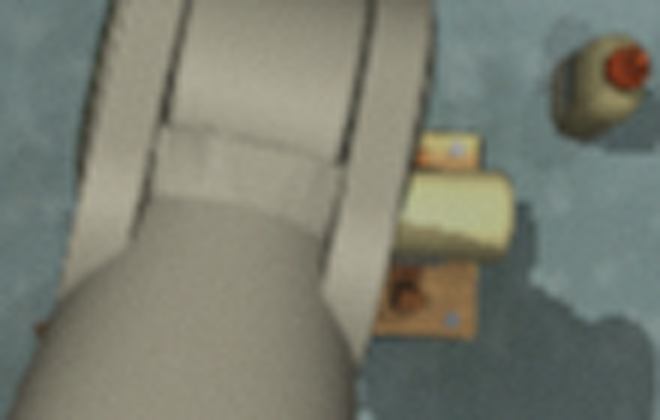

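The bottle lies in the cradle with its foot end at u=355.8, which puts its middle at about the cradle's centre. Next is the brush.

```bash
python3 -m inch '[1.5,0.3,-1,0,3.4,0.7,-2,0,3.7,0.8,0,0,3.7,0.8,0,0,3.5,0.75,0,0]' 0.2
python3 -m inch '[2.9,0.7,0,0,0,0,0,-0.1,0,0,0,-0.1,0,0,0,-0.09,0,0,0,0]'
python3 - <<'E'
from h import *
p,T=tool();print(p,T)
import pickle;i=eyes.camera_info('wrist');print(i['xyz'],i['orientation'])
cv2.imwrite('pics/w3.png',cv2.resize(eyes.read_camera('wrist')[:,:,::-1],(800,600),interpolation=cv2.INTER_CUBIC))
E
```

```text
clock: 12.17
tcp_pos: [0.4877, 0.1452, 0.1956]
orientation: [0.0, 0.714, 0.7, 0.001]
wrist_force: [0.0, -0.9, 0.4]
finger_gap: 0.0512
grip_force: 0.0
clock: 12.58
tcp_pos: [0.4946, 0.1728, 0.1948]
orientation: [-0.0, 0.604, 0.797, -0.0]
wrist_force: [0.5, -0.5, 0.5]
finger_gap: 0.0513
grip_force: 0.0
[0.49460479 0.17277085 0.19475396] [[-2.69501150e-01  9.62999903e-01 -5.63742241e-04]
 [ 9.63000063e-01  2.69501157e-01 -6.53303092e-05]
 [ 8.90161048e-05 -5.60490408e-04 -9.99999839e-01]]
[0.47450165 0.24419445 0.32613875] [0.14571576 0.97994947 0.13447015 0.01958901]
```

View pics/w3.png

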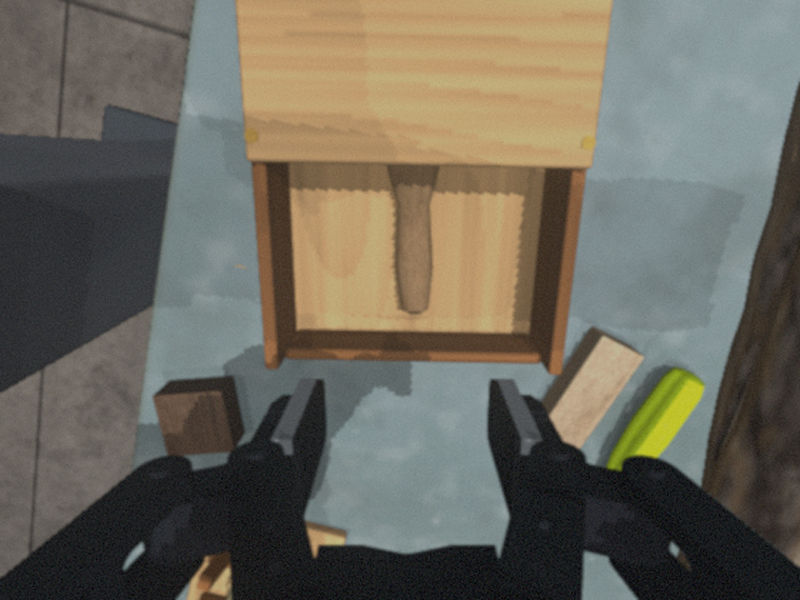

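The handle end shows at (414,312), with its axis vertical in the picture and so aligned with the tool x axis.

```bash
python3 - <<'E'
from h import *
p,T=tool()
for x,y,z in [(414,310,.016),(414,210,.016),(413,350,.046),(415,164,.068)]:
    w=pix2('wrist',x*.7,y*.7,z);print(w,T.T@(w-p))
E
```

```text
[0.50499886 0.15308023 0.016     ] [-0.02154545  0.00494673  0.17882353]
[0.48741823 0.21591278 0.016     ] [0.04369968 0.00466076 0.17882813]
[0.50840865 0.13698843 0.046     ] [-0.03796326  0.00395055  0.14882294]
[0.47962361 0.24282235 0.068     ] [0.07171639 0.00425505 0.12683024]
```

```bash
python3 -m inch '[0,0.48,2,0,0,0,3.5,0,0,0,3.5,0,0,0,3.5,0,0,0,3,0]'
python3 -m inch '[0,0,1.2,0,0,0,0.6,0,0,0,0,0,0,0,0,0,0,0,0,0]'
python3 -m inch '[0,0,0,0,0,0,0,0,0,0,0,0,0,0,0,0,0,0,0,0]' -1 25
python3 -m inch '[0,0,0,0,0,0,0,0,0,0,0,0,0,0,0,0,0,0,0,0]'
```

```text
clock: 13.05
tcp_pos: [0.4987, 0.1732, 0.0383]
orientation: [-0.0, 0.607, 0.795, -0.0]
wrist_force: [0.0, 0.2, -0.4]
finger_gap: 0.051
grip_force: 0.0
clock: 13.47
tcp_pos: [0.5007, 0.1738, 0.0237]
orientation: [0.001, 0.606, 0.796, 0.001]
wrist_force: [0.3, 0.7, 1.3]
finger_gap: 0.0514
grip_force: 0.0
clock: 13.88
tcp_pos: [0.5004, 0.1738, 0.0234]
orientation: [0.001, 0.606, 0.796, 0.001]
wrist_force: [0.6, -0.1, 6.1]
finger_gap: 0.0209
grip_force: 24.4
clock: 14.3
tcp_pos: [0.5004, 0.1738, 0.0234]
orientation: [0.001, 0.606, 0.796, 0.001]
wrist_force: [-0.2, 0.5, 5.6]
finger_gap: 0.0211
grip_force: 24.4
```

```bash
python3 -m inch '[0,0,-0.6,0,0,0,-1,0,0,0,-1,0,0,0,-1,0,0,0,-0.7,0]'
python3 -m inch '[-0.5,0,0,0,-1,0,-0.2,0,-1,0,-0.3,0,-1,0,-0.4,0,-1,0,-0.5,0]'
python3 -m inch '[-1,0,-0.6,0,-1,0,-0.7,0,-1,0,-0.8,0,-1,0,-0.9,0,-1,0,-1,0]'
```

```text
clock: 14.72
tcp_pos: [0.4999, 0.1738, 0.0669]
orientation: [0.001, 0.606, 0.796, 0.0]
wrist_force: [0.9, 0.1, -0.9]
finger_gap: 0.021
grip_force: 24.5
clock: 15.13
tcp_pos: [0.5112, 0.1289, 0.079]
orientation: [-0.0, 0.606, 0.796, -0.001]
wrist_force: [1.1, 0.1, -1.4]
finger_gap: 0.0207
grip_force: 24.4
clock: 15.55
tcp_pos: [0.5249, 0.081, 0.1202]
orientation: [0.0, 0.606, 0.796, -0.0]
wrist_force: [-0.5, 0.2, -1.0]
finger_gap: 0.02
grip_force: 24.4
```

```bash
python3 -m inch '[-1,0,-1,0,-1,0,-1,0,-1,0,-1,0,-1,0,-1,0,-1,0,-1,0]' -1 60
python3 -m inch '[0,0,-1,0,0,0,-2,0,0,0,-3,0,0,0,-3,0,0,0,-3,0]'
python3 -m inch '[0,0,-3,0,0,0,-3,0,0,0,-3,0,0,0,-2,0,0,0,-1,0]'
python3 -m inch '[0,0,0,0,0,0,0,0,0,0,0,0,0,0,0,0,0,0,0,0]'
python3 - <<'E'
from h import *
a=cv2.resize(eyes.read_camera('scene')[60:320,120:400,::-1],(420,390)); b=cv2.resize(eyes.read_camera('wrist')[:,:,::-1],(380,285))
c=np.zeros((390,800,3),np.uint8);c[:,:420]=a;c[:285,420:]=b;cv2.imwrite('pics/f.png',c)
E
```

```text
clock: 15.97
tcp_pos: [0.5383, 0.033, 0.1704]
orientation: [0.0, 0.605, 0.796, 0.0]
wrist_force: [-1.2, 0.5, -1.3]
finger_gap: 0.0184
grip_force: 57.4
clock: 16.38
tcp_pos: [0.5374, 0.0341, 0.2909]
orientation: [-0.0, 0.605, 0.796, -0.0]
wrist_force: [0.5, -0.4, -0.3]
finger_gap: 0.0184
grip_force: 57.5
clock: 16.8
tcp_pos: [0.5382, 0.0342, 0.4132]
orientation: [0.002, 0.605, 0.796, 0.001]
wrist_force: [0.5, 0.7, -0.2]
finger_gap: 0.0187
grip_force: 57.6
clock: 17.22
tcp_pos: [0.5376, 0.034, 0.4081]
orientation: [-0.001, 0.605, 0.796, -0.001]
wrist_force: [-0.6, 0.3, -1.3]
finger_gap: 0.0183
grip_force: 57.6
```

View pics/f.png

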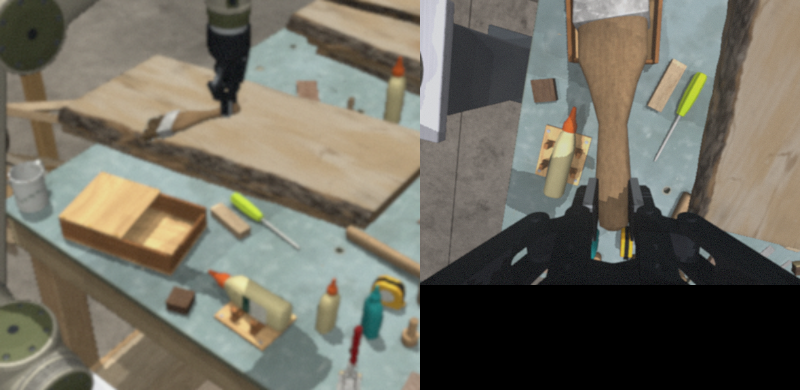

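The brush is held high and nearly level at (190,115), clear of the tray. The bottle rests centred in the cradle at (255,300), so I'm handing in.

```bash
python3 -m inch '[0,0,0,0,0,0,0,0,0,0,0,0,0,0,0,0,0,0,0,0]'; python3 -c "
from workcell import env; print(env.hand_in())"
```

```text
clock: 17.73
tcp_pos: [0.5381, 0.034, 0.4093]
orientation: [0.0, 0.605, 0.796, 0.0]
wrist_force: [1.4, 0.5, -1.0]
finger_gap: 0.0182
grip_force: 57.6
the job is handed in; nothing more can be done
None
```

I handed the job in at about 17.7 s; no verdict came back, but the last pictures show the bottle lying centred in the cradle, let go, and the brush held still about 0.4 m above the bench, clear of the tray.

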